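Turn the ribbed texture plate over by way of the rack

ROBOT

A 6-joint arm with a two-finger parallel gripper is mounted at the origin on the work surface. World frame = base frame: x ahead of the robot, y to its left, z up, the work surface at z = 0. Lengths are in mm, angles in degrees, forces in N, time in s.
With the tool pointing down it reaches from about 300 to 850 mm from the base axis. Payload 4.2 kg.
Tool frame: the origin (TCP) lies between the finger pads; the fingertips stand 19 mm ahead of it and the grasp point (between the pads) is the TCP (env.tips_ahead is the distance from the TCP to the fingertips, in mm); z points along the fingers, y is the direction in which the jaws open and shut (so a half turn about z gives the same grasp; the last joint's range is limited). The gripper opens to 91 mm and grips with 3 to 60 N. Pads are 32 mm wide; open, the fingers measure 118 mm over their backs; the gripper's body (76 mm by 178 mm) begins 60 mm behind the grasp point.
Start: joints at [-1.146, 18.312, 89.639, -0, 72.044, -1.146], TCP at [575.014, 0, 232.976] pointing down, gripper open.
Joint ranges: [-177.97, 177.97], [-48.28, 115.42], [12.27, 149.76], [-77.06, 257.06], [2.81, 150.46], [-146.56, 146.56]. Speed limits (degrees/s): [147.25, 147.25, 180, 180, 180, 180].

INTERFACE

Orientations are given as [roll, pitch, yaw] about the fixed x, y, z axes, in that order (R = Rz(yaw) Ry(pitch) Rx(roll)).
In Python, from workcell import telemetry, viewer, job_done, env gives the robot as it stands. The module is installed in compiled form; this text tells all that it offers.
- The arm moves only by the shell command python3 -m jog 'ROWS' [FORCE]. ROWS is JSON, a list of rows, each a list of 3 entries, a list of its own where there are three numbers: the shift along the tool's x, y, z in cm, then the turn about the tool's z in degrees, then the opening, from 0 (shut) to 1 (fully open). A call has 1 to 10 rows; each row shifts and turns the pose as measured when the row begins, along the tool's axes as they then stand; what a row does not reach is not made up. A row lasts 1/8 s, in which the tool goes at most 62.5 mm and 10.7 degrees, less where a joint would pass 70% of its speed; a pose out of reach is approached as far as the arm can. A call is refused whole if a number of a shift passes 6.25 or a number of a turn 10.7, either way. A call with a gripper value outside its range is refused whole. The fingers move at their own pace and stop on an object; FORCE is the grip in N (left out, the last holds). Time passes only in rows, so rows that do not move let the fingers close. It gives the time, the measured TCP pose, the force and the opening at its end, in the units of the state.
- telemetry.state(): the state, without advancing time (a new reading comes with each control period).
- viewer.grab_frame(name): name is "scene" or "side" or "wrist"; returns a dict with "color" (480x640x3 uint8, red, green, blue), "K" (3x3 intrinsics, pixels), "rvec" (rotation vector, rad) and "tvec" (3), from world to camera coordinates, as OpenCV has them. Camera axes: x right, y down, z forward; pixel columns grow to the right and rows downward; lengths in mm; the calibration is good to about 2 mm. The wrist camera is an equidistant fisheye: a pixel r from the principal point sees the ray r / f radians off the axis. A picture is of the moment at which its call begins. There is no depth.
- job_done(): hands the job in, once; it reports no verdict.
The state is a dict: "time_s": time; "qpos": joint angles; "qvel": joint speeds; "effort": joint torques, N m; "ee_pos": TCP position; "ee_rot": TCP orientation; "force": force on the tool from outside, world axes, zero at the start; "torque": the same for the moment, N m; "gripper_width": finger opening in mm.
Only numpy, scipy, OpenCV 4.12 (cv2) and the standard library are available. Lean on these libraries where they do the work, as an engineer would, in place of code of your own. Each camera call takes 0.05 s, during which the arm holds its last target. There are 200 camera calls.

TASK

The steel texture plate lies ribs-down on the wooden trestle, and clay can only be rolled on it ribs-up. Stand it on end in the slot of the wooden rack and let go, then take it again from the other side and lay it ribs-up on the aluminium bed, centred and lined up with it, letting go only once it is resting there. Never let the plate touch the table, and do not disturb the jar, the cup and the offcut box.

Things in the scene. Friction and masses are not known exactly. Their poses are not given: they have to be found in the camera images.
- plate: Steel texture plate, ~0.25 kg: slab 54 (x) x 150 (y, length) x 8 mm, one face plain, the other with four lengthwise ribs 3 mm high, within 21 mm of the centre line. Origin: centre of the ribbed face at the rib tips; z points from ribs to plain face (slab z = 3 to 11 mm). Starts ribs-down, lengthwise on the trestle, its 54 mm width overhanging trestle or bed 7 mm a side, to pinch by the edges.
- trestle: Fixed wooden trestle, 40 (x) x 130 (y) mm, top 45 mm above the table: two blocks 26 mm long in y, centred 48 mm either side of the middle, on a 15 mm high sole. Origin at the centre of its underside. It and the bed may change sides.
- rack: Fixed wooden rack between trestle and bed: sole 90 (x) x 110 (y) x 15 mm, two upright cheeks 76 (x) x 14 (y) mm rising to 60 mm above the table, a small buttress outside each (to 46 mm from the middle in y, 40 mm high). Between the cheeks a slot 18 mm wide in y, 45 mm deep, running along x, open at both ends. Origin at the centre of its underside.
- rack_slot (a point): The middle of the slot's floor, 15 mm above the table; axes as the rack's (x along the slot, y across it, z up).
- bed: Fixed solid aluminium rolling bed of I section, 40 (x) x 120 (y, its length) x 45 mm high. Origin at the centre of its underside.
- bed_top (a point): Centre of the bed's flat top, 45 mm above the table; axes as the bed's (y along its length, z up).
- jar: Bystander: clear jar with a black cap, 64 mm across and 85 mm high, origin at the centre of its underside.
- cup: Bystander: white cup, 76 mm across and 85 mm high, origin at the centre of its underside.
- offcut_box: Bystander: open grey box 90 (x) x 130 (y) x 40 mm, origin at the centre of its underside.
Things that resemble listed ones, but are neither listed nor needed, are in the scene too. Leave any turquoise look-alike of the rack alone. There is more than one size of the plate; the job needs the largest.

How it is judged (in metres and radians):
On the way, in this order (a step that is already met when the one before it is completed fails the run):
1. the plate stands on end in the rack's slot, untouched by the robot (angle between the y axis of plate and the z axis of rack_slot, either way round below 0.3 rad and horizontal distance between plate and rack_slot below 0.035 m and height (world z) of plate below 0.105 m and contact force between plate and rack above 0.5 N and contact force between each of the arm, the fingers and plate below 0.05 N and linear speed of plate below 0.03 m/s), for 0.2 s.
2. the plate, ribs up, is set on the bed while the fingers still hold it (angle between plate's own z axis and vertical above 2.85 rad and contact force between plate and bed above 0.3 N and contact force between the fingers and plate above 1 N), for 0.06 s.
At the end, for the whole second after the job is handed in: The plate lies still and flat on the aluminium bed with its ribs up (within 6 degrees of level), its centre within 15 mm of the bed's centre and its length within 8 degrees of the bed's (angle between plate's own z axis and vertical above 3.04 rad and angle between the y axis of plate and the y axis of bed_top, either way round below 0.14 rad and horizontal distance between plate and bed_top below 0.015 m and height (world z) of plate between 0.051 and 0.061 m and linear speed of plate below 0.02 m/s and contact force between plate and bed above 0.5 N); the robot touches nothing.
It fails at once if the plate touched the table (contact force between plate and table above 0.2 N).
It fails at once if the jar was moved by more than 30 mm (distance of jar from where it was at the start of the episode above 0.03 m).
It fails at once if the cup was moved by more than 30 mm (distance of cup from where it was at the start of the episode above 0.03 m).
It fails at once if the offcut_box was moved by more than 30 mm (distance of offcut_box from where it was at the start of the episode above 0.03 m).
It also fails if it takes over 66 s, if anything falls off the work surface, if the arm or the gripper's body presses on something with over 40 N, if the wrist force passes 120 N, or if a joint passes its speed limit or range.

## Working session

There is one attempt and no reset: what is moved stays moved. The work goes in short steps, Python scripts to look and compute and a shell command to move; the robot and the scene stay as the last step left them, time stands still between calls to the robot, and variables do not carry over. Pictures are saved under pics/ and viewed, about 8 in all and at most 12, crops included, and the job is handed in when it is done.

```bash
mkdir -p pics; python3 - <<'E'
from workcell import telemetry, viewer, env
import cv2,numpy as np,pickle
print(telemetry.state(), env.tips_ahead)
d={}
for n in ("scene","side","wrist"):
    f=viewer.grab_frame(n); d[n]=f; cv2.imwrite(f"pics/{n}0.png",f["color"][...,::-1]); print(n,f["K"],f["rvec"],f["tvec"])
pickle.dump(d,open("d0.pkl","wb"))
E
```

```text
{'time_s': 0.0, 'qpos': array([-1.14437325e+00,  1.83516966e+01,  8.97058134e+01, -5.79942025e-04,
        7.20415588e+01, -1.14460020e+00]), 'qvel': array([ 0.08425906,  0.03658945, -0.10865433,  0.03512834, -0.05516989,
        0.01092511]), 'effort': array([-5.01459035e-04, -4.12465632e+01, -2.31973493e+01,  7.28826877e-02,
        4.58198413e-02, -1.41870069e-04]), 'ee_pos': array([5.74544875e+02, 2.22869523e-02, 2.32123689e+02]), 'ee_rot': array([-1.79900940e+02, -1.42770335e-03,  9.00004050e+01]), 'force': array([0.76375775, 1.01934924, 0.62762209]), 'torque': array([ 0.00522215,  0.05583395, -0.03156263]), 'gripper_width': 91.28571515224716} 19.0
scene [[505.47670392   0.         309.4251192 ]
 [  0.         505.47670392 241.08889744]
 [  0.           0.           1.        ]] [ 2.03027305  1.00749572 -0.51820258] [-281.64595369 -255.40647237 1315.74291244]
side [[549.36689543   0.         323.48315483]
 [  0.         549.36689543 242.90990449]
 [  0.           0.           1.        ]] [ 2.21728828 -0.59456044  0.28746045] [-501.04820488  170.64637704 1039.89531068]
wrist [[371.64829954   0.         314.41486194]
 [  0.         371.64829954 241.10196941]
 [  0.           0.           1.        ]] [-2.87168490e+00  3.52923549e-04  2.99190926e-03] [-573.97595386  -30.11162292  392.53484713]
```

View pics/scene0.png

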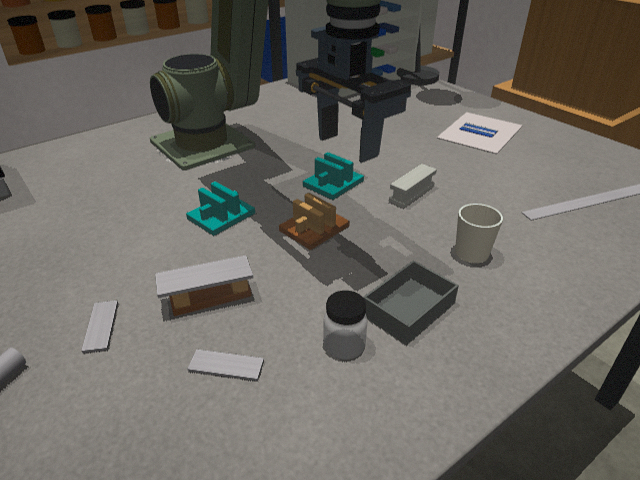

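View pics/side0.png

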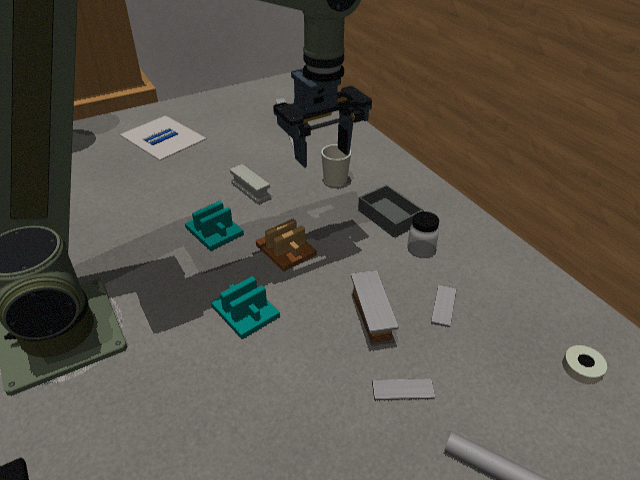

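```bash
python3 - <<'E'
import cv2,numpy as np,pickle
d=pickle.load(open("d0.pkl","rb"))
def mont(n,crops,size,out):
    M=np.zeros((size[1],size[0],3),np.uint8)
    for (x,y,w,h,s,ox,oy) in crops:
        c=cv2.resize(d[n]["color"][y:y+h,x:x+w,::-1],None,fx=s,fy=s,interpolation=cv2.INTER_CUBIC)
        for k in range(0,w,10): c[:6 if k%50 else 12,k*s]=(0,0,255)
        for k in range(0,h,10): c[k*s,:6]=(0,0,255)
        M[oy:oy+h*s,ox:ox+w*s]=c
    cv2.imwrite(out,M)
mont("scene",[(150,250,110,70,4,0,0),(275,190,80,60,4,440,0),(385,160,60,50,5,0,290),(150,60,10,10,1,790,590)],(800,600),"pics/c1.png")
mont("side",[(345,265,60,85,5,0,0),(250,215,70,55,5,310,0),(225,160,50,45,5,310,285)],(800,600),"pics/c2.png")
E
```

```text
(no output)
```

View pics/c1.png

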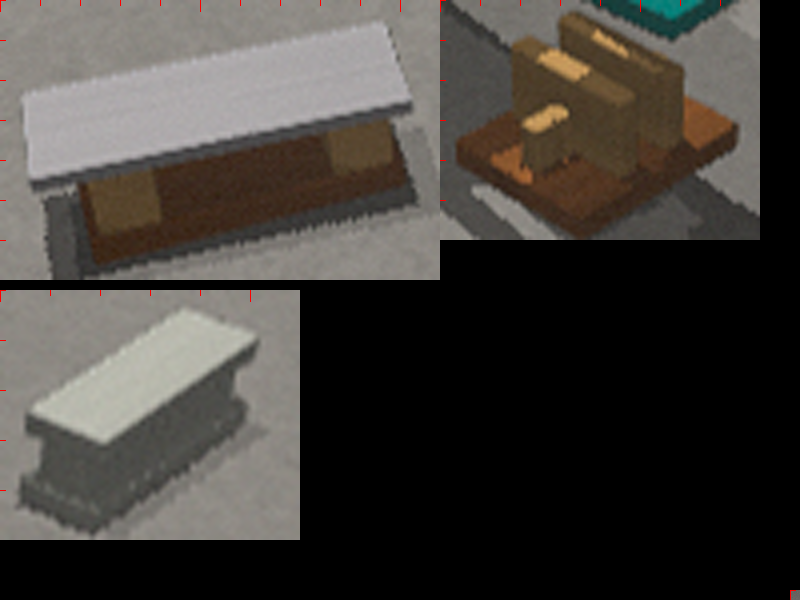

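View pics/c2.png

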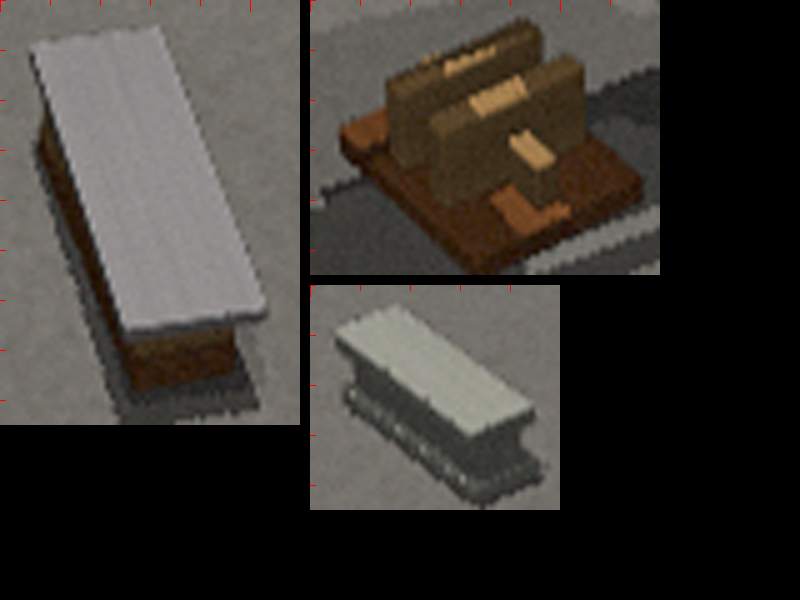

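```bash
cat > h.py <<'E'
import cv2,numpy as np
def bp(f,uv,z):
    R=cv2.Rodrigues(np.array(f["rvec"],float))[0]; C=-R.T@np.array(f["tvec"],float).ravel()
    d=R.T@np.linalg.inv(f["K"])@np.array([*uv,1.]); return (C+d*(z-C[2])/d[2])
def proj(f,P):
    return cv2.projectPoints(np.array(P,float).reshape(-1,3),np.array(f["rvec"],float),np.array(f["tvec"],float),f["K"],None)[0][:,0]
E
python3 - <<'E'
import pickle,numpy as np
from h import *
d=pickle.load(open("d0.pkl","rb"))
cr={"Ps":("scene",150,250,0,0,4),"Rs":("scene",275,190,440,0,4),"Bs":("scene",385,160,0,290,5),"Pd":("side",345,265,0,0,5),"Rd":("side",250,215,310,0,5),"Bd":("side",225,160,310,285,5)}
def go(k,z,pts):
    n,x,y,ox,oy,s=cr[k]
    Q=np.array([bp(d[n],(x+(a-ox)/s-.0,y+(b-oy)/s),z)[:2] for a,b in pts]); print(k,z,Q.round(0).tolist())
    if len(Q)==4:
        print(" c",Q.mean(0).round(1),"sides",[np.linalg.norm(Q[i]-Q[i-1]).round(1) for i in range(4)],"ang",[np.degrees(np.arctan2(*(Q[i]-Q[i-1])[::-1])).round(1) for i in range(4)])
go("Ps",56,[(22,95),(385,22),(411,103),(32,181)])
go("Pd",56,[(32,45),(160,27),(266,305),(122,328)])
go("Bs",45,[(28,410),(183,308),(258,340),(104,442)])
go("Bd",45,[(337,333),(400,307),(535,410),(470,437)])
go("Rs",60,[(513,42),(537,37),(636,93),(613,108)]);go("Rs",60,[(558,18),(577,12),(683,67),(663,77)])
go("Rs",15,[(457,137),(738,123),(580,220)]);go("Rs",0,[(460,155),(580,238),(738,145)])
go("Rd",60,[(388,80),(525,20),(541,30),(400,88)]);go("Rd",60,[(433,115),(567,55),(585,62),(450,122)])
go("Rd",15,[(342,125),(475,250),(640,175)]);go("Rd",0,[(345,155),(478,272),(640,198)])
E
```

```text
Ps 56 [[491.0, -324.0], [540.0, -184.0], [591.0, -203.0], [541.0, -342.0]]
 c [ 540.5 -263.4] sides [np.float64(53.1), np.float64(148.5), np.float64(54.3), np.float64(147.5)] ang [np.float64(160.9), np.float64(70.7), np.float64(-20.2), np.float64(-109.7)]
Pd 56 [[535.0, -186.0], [585.0, -203.0], [536.0, -342.0], [484.0, -325.0]]
 c [ 535.  -264.2] sides [np.float64(147.7), np.float64(52.8), np.float64(147.6), np.float64(53.7)] ang [np.float64(70.0), np.float64(-18.3), np.float64(-109.6), np.float64(161.7)]
Bs 45 [[506.0, 184.0], [485.0, 300.0], [525.0, 304.0], [544.0, 190.0]]
 c [514.8 244.3] sides [np.float64(37.9), np.float64(117.8), np.float64(40.2), np.float64(115.0)] ang [np.float64(-170.3), np.float64(100.6), np.float64(5.7), np.float64(-80.5)]
Bd 45 [[480.0, 297.0], [518.0, 303.0], [537.0, 186.0], [500.0, 181.0]]
 c [508.8 241.7] sides [np.float64(117.5), np.float64(38.2), np.float64(119.0), np.float64(37.6)] ang [np.float64(99.7), np.float64(10.1), np.float64(-80.6), np.float64(-172.1)]
Rs 60 [[453.0, -26.0], [457.0, -14.0], [525.0, -7.0], [528.0, -23.0]]
 c [490.7 -17.4] sid
[... 394 characters left out ...]
]
Rs 15 [[448.0, -58.0], [524.0, 58.0], [539.0, -51.0]]
Rs 0 [[444.0, -54.0], [534.0, -47.0], [522.0, 60.0]]
Rd 60 [[444.0, 14.0], [515.0, 22.0], [517.0, 13.0], [446.0, 7.0]]
 c [480.3  14.1] sides [np.float64(7.7), np.float64(71.3), np.float64(10.2), np.float64(71.8)] ang [np.float64(105.9), np.float64(6.4), np.float64(-74.1), np.float64(-175.5)]
Rd 60 [[450.0, -16.0], [519.0, -9.0], [523.0, -17.0], [454.0, -24.0]]
 c [486.6 -16.3] sides [np.float64(8.7), np.float64(69.2), np.float64(9.3), np.float64(69.5)] ang [np.float64(118.7), np.float64(6.3), np.float64(-61.1), np.float64(-174.1)]
Rd 15 [[434.0, 47.0], [448.0, -56.0], [533.0, -49.0]]
Rd 0 [[433.0, 44.0], [449.0, -54.0], [534.0, -47.0]]
```

The plate on its trestle is at about (538,-264), its length at 70° (scene px 155–253, 255–295). The rack is at about (486,-1) with its slot at 6.5°. The bed is at about (512,243) with its length at 100°. The two views agree to about 5 mm, so I'll go above the plate's rack-side end and refine with the wrist camera.

```bash
python3 -m jog '[[[-5.2,-0.4,0],0,1],[[-5.2,-0.4,0],0,1],[[-5.2,-0.4,0],0,1],[[-5.2,-0.4,0],0,1],[[0,0,0],10,1],[[0,0,0],10,1],[[0,0,0],0,1]]' 10
cat >> h.py <<'E'
def fe(f,P):
    "equidistant projection of world points"
    R=cv2.Rodrigues(np.array(f["rvec"],float))[0]; X=np.array(P,float).reshape(-1,3)@R.T+np.array(f["tvec"],float).ravel()
    return cv2.fisheye.projectPoints(X[:,None],np.zeros(3),np.zeros(3),f["K"],np.zeros(4))[0][:,0]
def fbp(f,uv,z):
    K=f["K"]; p=(np.array(uv,float)-K[:2,2])/K[0,0]; r=np.hypot(*p)
    d=np.array([*(p/r*np.sin(r)),np.cos(r)]); R=cv2.Rodrigues(np.array(f["rvec"],float))[0]
    C=-R.T@np.array(f["tvec"],float).ravel(); d=R.T@d; return C+d*(z-C[2])/d[2]
def rect(c,yaw,w,l,z):
    a=np.radians(yaw); x=np.array([np.cos(a),np.sin(a)]); y=np.array([-x[1],x[0]])
    return np.array([[*(np.array(c)+i*w/2*x+j*l/2*y),z] for i,j in((-1,-1),(1,-1),(1,1),(-1,1))])
E
python3 - <<'E'
from workcell import viewer,telemetry
from h import *
f=viewer.grab_frame("wrist"); im=f["color"][...,::-1].copy()
import pickle; pickle.dump(f,open("w1.pkl","wb"))
pts=fe(f,rect((538,-264),-19.7,54,150,56)); print(pts)
cv2.polylines(im,[pts.round().astype(int)],True,(0,0,255),1)
cv2.polylines(im,[fe(f,rect((486,-1),6.5,90,110,15)).round().astype(int)],True,(0,255,0),1)
cv2.imwrite("pics/w1.png",im)
E
```

```text
time_s: 1.02
ee_pos: [557.7, -214.3, 229.3]
ee_rot: [-179.7, 0.0, 69.6]
force: [-0.1, -0.3, -0.9]
gripper_width: 91.3
[[289.15593902 348.19557633]
 [341.96878752 347.73567697]
 [343.80100661 201.07531538]
 [283.12929854 201.83280614]]
```

View pics/w1.png

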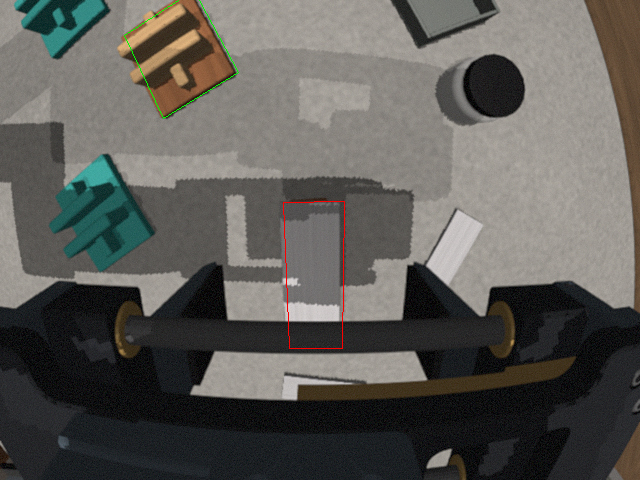

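The overlay shows the plate about 2 mm to the left of the estimate and otherwise matching (columns 283–340, far end at row 200). The rack overlay matches. Descending to the grip.

```bash
python3 -m jog '[[[0.7,-0.35,0],-0.5,1],[[0,0,5],0,1],[[0,0,5],0,1],[[0,0,4],0,1],[[0,0,2.5],0,1],[[0,0,0],0,1]]' 10
```

```text
time_s: 1.82
ee_pos: [557.6, -201.6, 61.5]
ee_rot: [-179.9, -0.1, 71.0]
force: [0.3, 0.7, -0.5]
gripper_width: 91.4
```

```bash
python3 -m jog '[[[-0.5,0,0.8],0,1],[[0,0,0],0,1],[[0,0,0],0,0.3],[[0,0,0],0,0.3],[[0,0,0],0,0.3],[[0,0,0],0,0.3]]' 10
```

```text
time_s: 2.58
ee_pos: [558.2, -206.9, 57.6]
ee_rot: [179.7, -0.0, 71.2]
force: [-0.8, 0.3, -0.1]
gripper_width: 54.3
```

```bash
python3 -m jog '[[[0,0,-1],0,0.3],[[-0.1,0,-1],0,0.3],[[-0.2,0,-1],0,0.3],[[-0.3,0,-1],0,0.3],[[-0.4,0,-1],0,0.3],[[-0.5,0,-1],0,0.3],[[0,0,0],0,0.3]]' 8
python3 - <<'E'
from workcell import viewer
import cv2
a=viewer.grab_frame("side")["color"][150:350,270:470,::-1];b=viewer.grab_frame("scene")["color"][130:330,130:330,::-1]
cv2.imwrite("pics/l1.png",cv2.resize(cv2.hconcat([a,b]),None,fx=2,fy=2))
E
```

```text
time_s: 3.45
ee_pos: [552.7, -222.5, 122.2]
ee_rot: [179.6, -0.0, 71.1]
force: [0.7, -0.5, -1.5]
gripper_width: 53.7
```

View pics/l1.png

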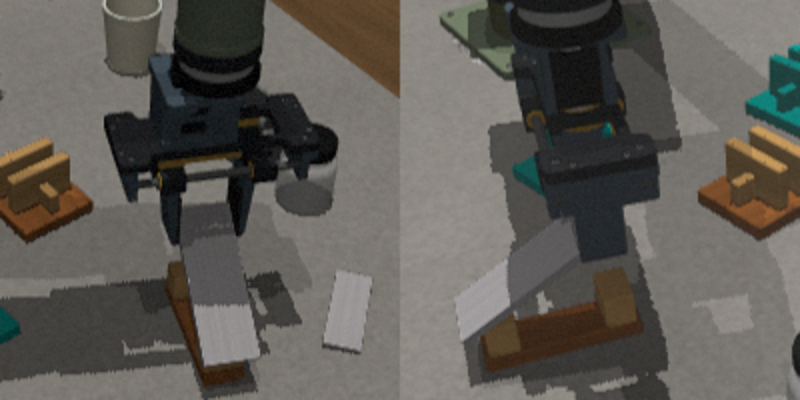

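The plate is pivoting in the pads and resting on the trestle's far edge at about 30°. I'll continue the arc.

```bash
python3 -m jog '[[[-0.6,0,-0.9],0,0.3],[[-0.65,0,-0.9],0,0.3],[[-0.7,0,-0.8],0,0.3],[[-0.8,0,-0.75],0,0.3],[[-0.9,0,-0.65],0,0.3],[[-0.9,0,-0.6],0,0.3],[[-0.9,0,-0.5],0,0.3],[[-0.9,0,-0.4],0,0.3],[[-0.9,0,-0.3],0,0.3],[[0,0,0],0,0.3]]' 8
python3 - <<'E'
from workcell import viewer
import cv2
a=viewer.grab_frame("side")["color"][150:350,270:470,::-1];b=viewer.grab_frame("scene")["color"][130:330,100:300,::-1]
cv2.imwrite("pics/l2.png",cv2.resize(cv2.hconcat([a,b]),None,fx=2,fy=2))
E
```

```text
time_s: 4.8
ee_pos: [526.1, -295.5, 182.1]
ee_rot: [179.9, -0.1, 71.1]
force: [-0.4, 1.0, -1.7]
gripper_width: 53.9
```

View pics/l2.png

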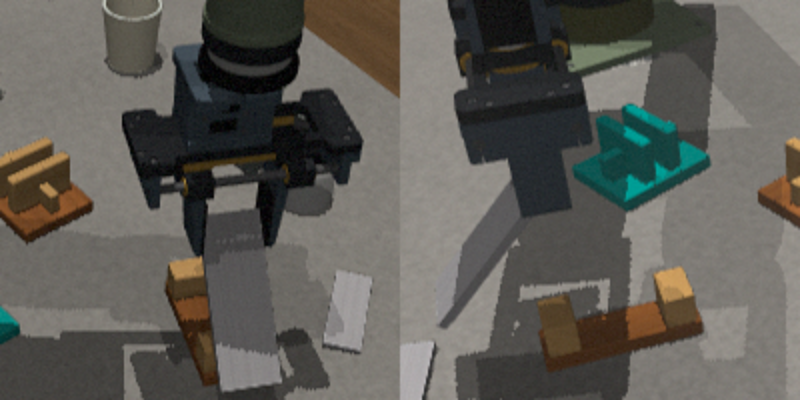

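The plate is held clear at about 50° by pad friction. I'll ease the grip so gravity swings it down.

```bash
python3 -m jog '[[[0,0,-0.5],0,0.3],[[0,0,0],0,0.3],[[0,0,0],0,0.3]]' 5
cat > ang.py <<'E'
# plate lean: project hypothesised plate quads and compare with light-grey mask is overkill; save crops only
import sys,cv2
from workcell import viewer
n,x,y,n2,x2,y2=sys.argv[1],int(sys.argv[2]),int(sys.argv[3]),sys.argv[4],int(sys.argv[5]),int(sys.argv[6])
a=viewer.grab_frame(n)["color"][y:y+200,x:x+200,::-1];b=viewer.grab_frame(n2)["color"][y2:y2+200,x2:x2+200,::-1]
cv2.imwrite(sys.argv[7],cv2.resize(cv2.hconcat([a,b]),None,fx=2,fy=2))
E
python3 -m jog '[[[0,0,0],0,0.3],[[0,0,0],0,0.3],[[0,0,0],0,0.3]]' 4
python3 ang.py side 270 150 scene 100 130 pics/l3.png
```

```text
time_s: 5.28
ee_pos: [526.3, -293.9, 187.0]
ee_rot: [180.0, -0.1, 71.2]
force: [-0.7, -0.4, -1.7]
gripper_width: 53.9
time_s: 5.65
ee_pos: [526.3, -293.7, 187.0]
ee_rot: [180.0, -0.1, 71.3]
force: [0.3, -0.5, -1.5]
gripper_width: 53.9
```

View pics/l3.png

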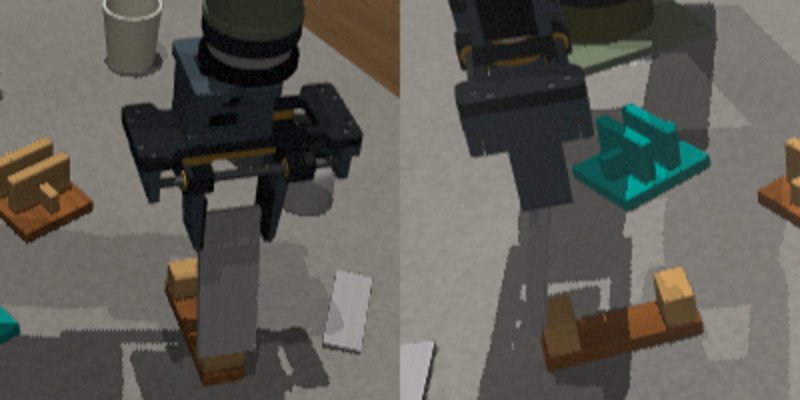

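The plate now hangs vertically, which shows in both views. I'll firm the grip, lift, turn to the slot's direction and carry it to the rack.

```bash
python3 -m jog '[[[0,0,-2],0,0.3],[[0,0,-2],0,0.3],[[0,0,0],-8.4,0.3],[[0,0,0],-8.4,0.3],[[0,0,0],-8.4,0.3],[[1.5,0,0],0,0.3],[[3,0,0],0,0.3],[[4,0,0],0,0.3],[[5,0,0],0,0.3],[[5,0,0],0,0.3]]' 15
python3 -m jog '[[[4,0,0],0,0.3],[[2.5,0,0],0,0.3],[[1,0,0],0,0.3],[[0,0,0],0,0.3]]' 15
```

```text
time_s: 7.0
ee_pos: [502.2, -103.8, 226.7]
ee_rot: [-180.0, -0.3, 96.2]
force: [0.7, 0.0, -2.3]
gripper_width: 53.6
time_s: 7.5
ee_pos: [490.8, -21.6, 227.5]
ee_rot: [-179.9, -0.4, 96.0]
force: [-0.9, -0.7, -1.5]
gripper_width: 54.1
```

```bash
python3 -m jog '[[[1.3,-0.2,0],-0.5,0.3],[[0.8,0,0],0,0.3],[[0,0,0],0,0.3]]' 15
python3 - <<'E'
from workcell import viewer
import cv2,pickle
from h import *
d={n:viewer.grab_frame(n) for n in("scene","side")}; pickle.dump(d,open("d2.pkl","wb"))
def crop(n,x,y,w,h):
    c=cv2.resize(d[n]["color"][y:y+h,x:x+w,::-1],None,fx=4,fy=4,interpolation=cv2.INTER_CUBIC)
    for k in range(0,w,10): c[:8,k*4]=(0,0,255)
    for k in range(0,h,10): c[k*4,:8]=(0,0,255)
    return c
cv2.imwrite("pics/r1.png",cv2.hconcat([crop("scene",270,110,100,150),crop("side",240,130,100,150)]))
for n in d: print(n, proj(d[n],[[486,-1,z] for z in (60,90,227)]).round(1).tolist())
E
```

```text
time_s: 7.88
ee_pos: [486.5, -1.2, 227.5]
ee_rot: [-179.9, -0.4, 96.3]
force: [1.2, -0.5, -2.0]
gripper_width: 53.9
scene [[313.8, 203.4], [313.7, 189.9], [313.2, 121.1]]
side [[286.4, 228.8], [285.9, 217.9], [283.5, 162.9]]
```

View pics/r1.png

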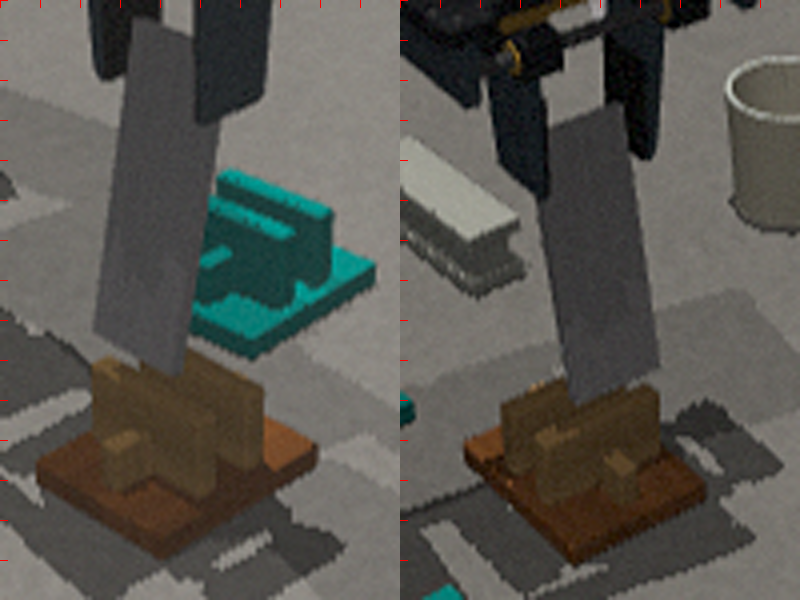

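```bash
cat >> h.py <<'E'
def tri(d,a,b):
    P=[d[n]["K"]@np.hstack([cv2.Rodrigues(np.array(d[n]["rvec"],float))[0],np.array(d[n]["tvec"],float).reshape(3,1)]) for n in("scene","side")]
    X=cv2.triangulatePoints(P[0],P[1],np.array(a,float),np.array(b,float))[:,0]; X=X[:3]/X[3]
    return X.round(1),[ (proj(d[n],X)[0]-u).round(1).tolist() for n,u in(("scene",a),("side",b))]
E
python3 - <<'E'
import pickle
from h import *
d=pickle.load(open("d2.pkl","rb"))
s=lambda a,b:(270+a/4,110+b/4); t=lambda a,b:(240+(a-400)/4,130+b/4)
print("BL",*tri(d,s(93,332),t(575,405)))
print("BR",*tri(d,s(182,376),t(660,370)))
print("TL",*tri(d,s(133,15),t(550,128)))
# rack: near cheek top outer corners, sole corners
print("cheek near left",*tri(d,s(93,365),t(536,438)));print("sole near low-x",*tri(d,s(38,465),t(575,540)))
print("cheek near right",*tri(d,s(215,403),t(660,390)))
E
```

```text
BL [464.3 -32.9  84.7] [[0.0, -0.0], [0.0, 0.0]]
BR [519.1 -23.5  82.1] [[-0.6, 1.0], [-0.3, -0.8]]
TL [469.5  -9.1 237.8] [[0.2, -0.5], [0.1, 0.4]]
cheek near left [447.8 -20.2  56.5] [[0.8, -1.5], [0.6, 1.2]]
sole near low-x [449.8 -57.1  12.8] [[0.6, -0.9], [0.4, 0.8]]
cheek near right [524.4 -10.8  61.1] [[-1.6, 2.7], [-0.9, -2.1]]
```

The plate is over the rack but leaning about 9°, with its bottom edge about 28 mm to the −y side of the slot's middle (scene px 293–315, row ~200). I'll shift it slowly to bring the bottom edge over the slot and check before entering.

```bash
python3 -m jog '[[[0.4,-0.1,0],0,0.3],[[0.5,-0.1,0],0,0.3],[[0.5,0,0],0,0.3],[[0.5,0,0],0,0.3],[[0.3,0,0.4],0,0.3],[[0,0,0.5],0,0.3],[[0,0,0.4],0,0.3],[[0,0,0],0,0.3]]' 15
python3 - <<'E'
from workcell import viewer
import cv2,pickle
from h import *
d={n:viewer.grab_frame(n) for n in("scene","side")}; pickle.dump(d,open("d3.pkl","wb"))
def crop(n,x,y,w,h):
    return cv2.resize(d[n]["color"][y:y+h,x:x+w,::-1],None,fx=5,fy=5,interpolation=cv2.INTER_CUBIC)
cv2.imwrite("pics/r2.png",cv2.hconcat([crop("scene",280,130,80,120),crop("side",245,155,80,120)]))
E
```

```text
time_s: 8.98
ee_pos: [481.8, 21.2, 213.3]
ee_rot: [-179.9, -0.4, 96.3]
force: [-0.1, -0.3, -2.2]
gripper_width: 53.8
```

View pics/r2.png

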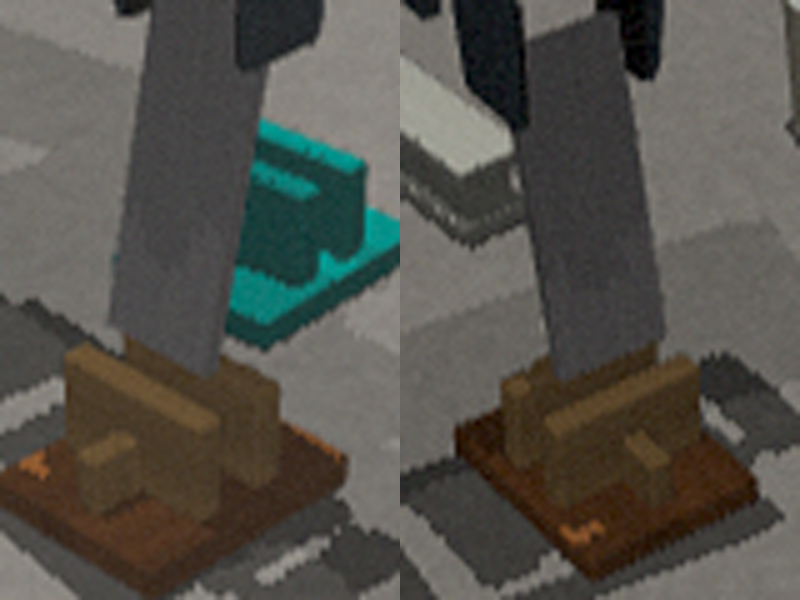

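```bash
python3 - <<'E'
import pickle
from h import *
d=pickle.load(open("d3.pkl","rb"))
s=lambda a,b:(280+a/5,130+b/5); t=lambda a,b:(245+(a-400)/5,155+b/5)
c=np.array([486,-1]);a=np.radians(6.4);X=np.array([np.cos(a),np.sin(a)]);Y=np.array([-X[1],X[0]])
def p(n,u,v):
    x,r=tri(d,u,v); print(n,x,"local",((x[:2]-c)@X).round(1),((x[:2]-c)@Y).round(1),r)
p("BL",s(108,325),t(555,380));p("BR",s(207,377),t(664,340))
p("cheek outer L (-38,-23,60)",s(67,354),t(547,434));p("cheek outer R (38,-23,60)",s(209,434),t(684,372))
p("sole low-x near(-45,-55,15)",s(-5,478),t(590,560)); p("TL?",s(150,-5),t(527,45))
for n in("scene","side"):
  o=(280,130) if n=="scene" else (245,155)
  for q in [(-38,-23),(38,-23),(38,-9),(-38,-9)]:
    w=c+q[0]*X+q[1]*Y; print(n,q,((proj(d[n],[*w,60])[0]-o)*5).round(0)+([0,0] if n=="scene" else [400,0]))
E
```

```text
BL [458.1  -8.6  69.3] local -28.6 -4.4 [[0.3, -0.6], [0.2, 0.5]]
BR [512.3  -3.9  68.8] local 25.8 -5.8 [[-0.3, 0.5], [-0.2, -0.4]]
cheek outer L (-38,-23,60) [446.9 -21.2  54.3] local -41.1 -15.7 [[0.0, -0.1], [0.0, 0.1]]
cheek outer R (38,-23,60) [519.8  -8.2  50. ] local 32.8 -10.9 [[-0.0, 0.1], [-0.0, -0.1]]
sole low-x near(-45,-55,15) [446.8 -57.6  10.9] local -45.3 -51.9 [[0.0, -0.1], [0.0, 0.1]]
TL? [466.8  12.7 212.5] local -17.6 15.8 [[2.8, -5.7], [1.7, 4.4]]
scene (-38, -23) [ 58. 351.]
scene (38, -23) [195. 430.]
scene (38, -9) [222. 416.]
scene (-38, -9) [ 85. 338.]
side (-38, -23) [562. 430.]
side (38, -23) [709. 364.]
side (38, -9) [691. 347.]
side (-38, -9) [544. 413.]
```

The bottom edge is about at the slot mouth, and the bias-corrected estimate puts it 3 mm too far to −y. Nudging it over and lowering a little to feel for entry.

```bash
python3 -m jog '[[[0.3,0,0],0,0.3],[[0,0,0.5],0,0.3],[[0,0,0.5],0,0.3],[[0,0,0.5],0,0.3],[[0,0,0.4],0,0.3],[[0,0,0],0,0.3]]' 12
python3 -c "
from workcell import telemetry
print(telemetry.state()['force'])"
```

```text
time_s: 9.82
ee_pos: [481.6, 24.3, 193.3]
ee_rot: [-179.9, -0.4, 96.3]
force: [-0.2, -0.4, -1.4]
gripper_width: 53.6
[-0.22782897 -0.36851367 -1.3594193 ]
```

```bash
python3 -m jog '[[[0,0,0.5],0,0.3],[[0,0,0.5],0,0.3],[[0,0,0],0,0.3],[[0,0,0],0,0.3]]' 12;  python3 -m jog '[[[0,0,0],0,0.3]]' 12; python3 -m jog '[[[0,0,0],0,0.3]]' 12
```

```text
time_s: 10.32
ee_pos: [481.8, 24.4, 182.7]
ee_rot: [-179.9, -0.4, 96.3]
force: [0.9, -0.6, -1.5]
gripper_width: 54.0
time_s: 10.45
ee_pos: [481.9, 24.4, 182.8]
ee_rot: [-180.0, -0.4, 96.3]
force: [0.1, 0.6, -2.5]
gripper_width: 53.6
time_s: 10.58
ee_pos: [482.0, 24.4, 183.0]
ee_rot: [-180.0, -0.4, 96.3]
force: [0.7, 0.4, -2.3]
gripper_width: 53.8
```

```bash
python3 -m jog '[[[0,0,0],0,0.3],[[-0.3,0,0.4],0,0.3],[[-0.3,0,0.4],0,0.3],[[-0.3,0,0.4],0,0.3],[[-0.3,0,0.4],0,0.3],[[0,0,0],0,0.3]]' 6;  python3 -m jog '[[[-0.3,0,0.4],0,0.3],[[-0.3,0,0.3],0,0.3],[[0,0,0],0,0.3]]' 6; python3 -m jog '[[[0,0,0],0,0.3]]' 6
```

```text
time_s: 11.32
ee_pos: [483.2, 11.7, 165.6]
ee_rot: [-180.0, -0.4, 96.2]
force: [-0.9, 0.6, -2.2]
gripper_width: 53.8
time_s: 11.7
ee_pos: [484.4, 5.3, 159.0]
ee_rot: [180.0, -0.4, 96.2]
force: [0.3, 0.1, -1.5]
gripper_width: 54.0
time_s: 11.82
ee_pos: [484.4, 5.3, 158.9]
ee_rot: [180.0, -0.4, 96.2]
force: [0.7, 1.0, -1.3]
gripper_width: 53.9
```

```bash
python3 -m jog '[[[-0.1,0,0.3],0,0.3],[[0,0,0.3],0,0.3],[[0,0,0],0,0.3]]' 6; python3 -m jog '[[[0,0,0],0,0.3]]' 6;python3 -m jog '[[[0,0,0.3],0,0.3],[[0,0,0],0,0.3]]' 6; python3 -m jog '[[[0,0,0],0,0.3]]' 6
python3 ang.py scene 210 80 side 190 80 pics/s1.png
```

```text
time_s: 12.2
ee_pos: [485.2, 4.2, 155.6]
ee_rot: [179.8, -0.3, 96.3]
force: [1.1, -0.4, -2.6]
gripper_width: 54.2
time_s: 12.32
ee_pos: [485.3, 4.2, 155.5]
ee_rot: [179.8, -0.3, 96.3]
force: [-0.1, -0.3, -1.2]
gripper_width: 53.6
time_s: 12.58
ee_pos: [485.3, 4.2, 153.3]
ee_rot: [179.8, -0.3, 96.3]
force: [-0.6, -0.7, -3.1]
gripper_width: 54.2
time_s: 12.7
ee_pos: [485.4, 4.2, 153.2]
ee_rot: [179.8, -0.3, 96.3]
force: [0.1, -0.3, 0.3]
gripper_width: 53.8
```

View pics/s1.png

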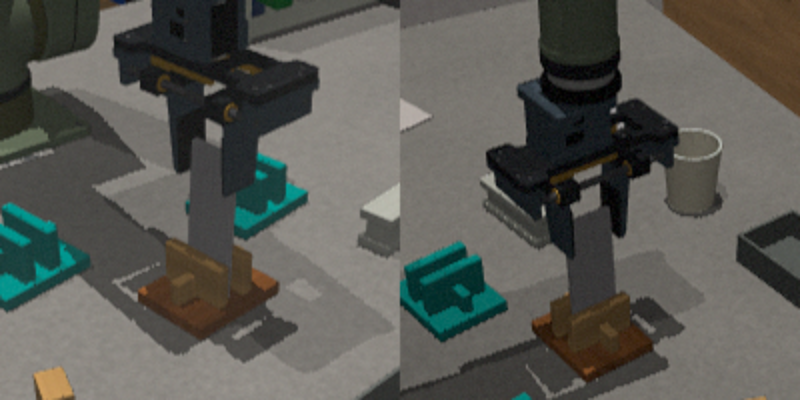

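The plate is upright between the cheeks, seen in both views. I'll lower it the last few millimetres and release.

```bash
python3 -m jog '[[[0,0,0.3],0,0.3],[[0,0,0.2],0,0.3],[[0,0,0],0,0.3]]' 6; python3 -m jog '[[[0,0,0],0,0.3]]' 6; python3 -m jog '[[[0,0,0],0,0.65],[[0,0,0],0,0.9],[[0,0,0],0,0.9],[[0,0,0],0,0.9],[[0,0,0],0,0.9],[[0,0,0],0,0.9],[[0,0,0],0,0.9]]' 6
python3 - <<'E'
from workcell import viewer
import pickle
pickle.dump({n:viewer.grab_frame(n) for n in("scene","side","wrist")},open("d4.pkl","wb"))
E
```

```text
time_s: 13.18
ee_pos: [485.5, 4.2, 150.2]
ee_rot: [179.7, -0.3, 96.3]
force: [-1.6, 0.0, -0.5]
gripper_width: 54.0
time_s: 13.3
ee_pos: [485.5, 4.2, 150.2]
ee_rot: [179.7, -0.3, 96.3]
force: [-0.6, -0.1, 0.5]
gripper_width: 53.8
time_s: 14.18
ee_pos: [486.3, 4.2, 149.8]
ee_rot: [179.6, -0.3, 96.3]
force: [-0.9, 0.6, 0.3]
gripper_width: 82.0
```

```bash
python3 - <<'E'
import pickle
from h import *
d=pickle.load(open("d4.pkl","rb"))
c=np.array([486,-1.]);a=np.radians(6.4);X=np.array([np.cos(a),np.sin(a)]);Y=np.array([-X[1],X[0]])
P=lambda n,x,y,z: proj(d[n],[*(c+x*X+y*Y),z])[0]
# edges: search in image for the plate's side edges along rows; compare with leans
for n in("scene","side"):
    g=cv2.GaussianBlur(d[n]["color"],(3,3),0).astype(int)
    for z in (80,100,118):
        u0,v0=P(n,-27,0,z);u1,v1=P(n,27,0,z); v=int(round((v0+v1)/2)); lo,hi=int(min(u0,u1))-14,int(max(u0,u1))+14
        print(n,z,"pred edges at row",v,round(u0+ (v-v0)*0,1),round(u1,1),"dpx/dy",((P(n,0,10,z)-P(n,0,0,z))/10).round(2)); print(lo,g[v,lo:hi].sum(1)//3)
E
```

```text
scene 80 pred edges at row 195 304.0 323.8 dpx/dy [ 0.38 -0.19]
290 [ 83  94 105 112 113 114 115 115 115 116 116 117 118 112  93  73  69  70
  69  69  69  70  71  70  70  70  70  70  69  69  70  70  69  69  70  72
  73  71  64  52  47  50  54  56  52  49  49]
scene 100 pred edges at row 185 303.8 323.8 dpx/dy [ 0.39 -0.19]
289 [111 112 114 113 112 112 114 115 114 113 113 114 110  89  59  44  45  53
  65  70  69  69  69  69  71  70  69  70  71  70  70  70  70  70  70  70
  70  70  70  69  71  76  81  78  70  63  55  51]
scene 118 pred edges at row 177 303.7 323.9 dpx/dy [ 0.39 -0.19]
289 [113 111 110 111 113 113 114 113 112 112 113 115 114 113 113 113 113 105
  86  71  68  68  68  68  68  69  70  70  69  68  68  69  70  70  70  69
  65  52  39  38  43  41  40  40  42  41  41  40]
side 80 pred edges at row 222 275.5 296.5 dpx/dy [-0.26 -0.23]
261 [ 98  99  98  99 100 100  99  98  99 100 100  90  69  55  54  57  58  57
  55  54  55  56  57  56  56  56  57  57  57  56  56  56  56  55  59  77
  96 102 100  99  99  99  99  98  98  99  99  99 100]
side 100 pred edges at row 214 275.0 296.3 dpx/dy [-0.26 -0.23]
261 [116 116 116 117 118 118 118 116 111 103  84  60  54  56  54  55  56  56
  56  55  56  56  55  56  56  56  55  55  55  56  55  55  54  59  76  93
  98  97  98  98  98  98  99 100  99  99 100 101 101]
side 118 pred edges at row 207 274.6 296.1 dpx/dy [-0.26 -0.23]
260 [115 110  96  66  35  23  23  23  23  25  20  23  45  56  55  55  55  55
  55  54  55  55  55  57  55  54  54  56  56  55  55  55  55  61  84 107
 114 114 116 117 117 117 117 116 113 110 106 103 104 103]
```

The plate is released and leaning about 7° toward +y, which is within the slot's play (edges in the side view at cols 272–295). I'll centre the pads on its top and take it again.

```bash
python3 -m jog '[[[0.5,0,0],0,0.9],[[0.5,0,0],0,0.9],[[0,0,0],0,0.9],[[0,0,0],0,0.3],[[0,0,0],0,0.3],[[0,0,0],0,0.3],[[0,0,0],0,0.3]]' 12; python3 -m jog '[[[0,0,-0.8],0,0.3],[[0,0,-1],0,0.3],[[0,0,-1.5],0,0.3],[[0,0,-1.5],0,0.3],[[0,0,-1.5],0,0.3],[[0,0,0],0,0.3]]' 12;python3 -m jog '[[[0,0,0],0,0.3]]' 12
```

```text
time_s: 15.2
ee_pos: [484.9, 15.0, 149.8]
ee_rot: [179.7, -0.3, 96.3]
force: [-0.0, 0.0, 0.5]
gripper_width: 54.1
time_s: 15.95
ee_pos: [484.3, 14.5, 216.6]
ee_rot: [179.7, -0.3, 96.3]
force: [-0.3, -0.4, -2.4]
gripper_width: 53.7
time_s: 16.08
ee_pos: [483.9, 14.5, 216.3]
ee_rot: [179.7, -0.3, 96.3]
force: [-0.8, -0.4, -2.4]
gripper_width: 53.3
```

```bash
python3 -m jog '[[[0,0,0],-3.5,0.3],[[1.5,0.3,0],0,0.3],[[2.5,0.8,0],0,0.3],[[4,0.8,0],0,0.3],[[4.5,0.8,0],0,0.3],[[4.5,0.8,0],0,0.3],[[4.5,0.8,0],0,0.3],[[4,0.8,0],0,0.3],[[3,0.8,0],0,0.3],[[2,0.4,0],0,0.3]]' 20;python3 -m jog '[[[0.5,0,0],0,0.3],[[0,0,0],0,0.3],[[0,0,0],0,0.3]]' 20
```

```text
time_s: 17.32
ee_pos: [491.0, 341.8, 212.7]
ee_rot: [-179.8, -0.4, 99.3]
force: [-0.2, -0.3, -2.0]
gripper_width: 53.9
time_s: 17.7
ee_pos: [489.2, 346.5, 211.8]
ee_rot: [-179.6, -0.3, 99.3]
force: [-0.1, -0.4, -1.7]
gripper_width: 54.0
```

```bash
python3 -m jog '[[[0,0.45,0],-0.5,0.3],[[0,0,0],0,0.3]]' 10; python3 -m jog '[[[0,0,0],0,0.3],[[0,0,0],0,0.3],[[0,0,0],0,0.3]]' 4.5;python3 -m jog '[[[0,0,1],0,0.3],[[0,0,1.3],0,0.3],[[0,0,1.3],0,0.3],[[0,0,0.9],0,0.3],[[0,0,0],0,0.3]]' 10
python3 - <<'E'
from workcell import viewer
import pickle
from h import *
d={n:viewer.grab_frame(n) for n in("scene","side")};pickle.dump(d,open("d5.pkl","wb"))
def crop(n,x,y,w,h): return cv2.resize(d[n]["color"][y:y+h,x:x+w,::-1],None,fx=4,fy=4,interpolation=cv2.INTER_CUBIC)
cv2.imwrite("pics/b1.png",cv2.hconcat([crop("scene",370,70,100,140),crop("side",190,80,100,140)]))
E
```

```text
time_s: 17.95
ee_pos: [494.3, 345.7, 212.2]
ee_rot: [-179.7, -0.3, 99.7]
force: [-0.4, 0.2, -2.3]
gripper_width: 53.9
time_s: 18.32
ee_pos: [494.5, 345.1, 212.4]
ee_rot: [-179.7, -0.3, 99.6]
force: [-0.0, 1.3, -4.3]
gripper_width: 54.2
time_s: 18.95
ee_pos: [493.3, 344.9, 162.7]
ee_rot: [-179.5, -0.2, 99.7]
force: [0.3, -0.7, -2.0]
gripper_width: 53.8
```

View pics/b1.png

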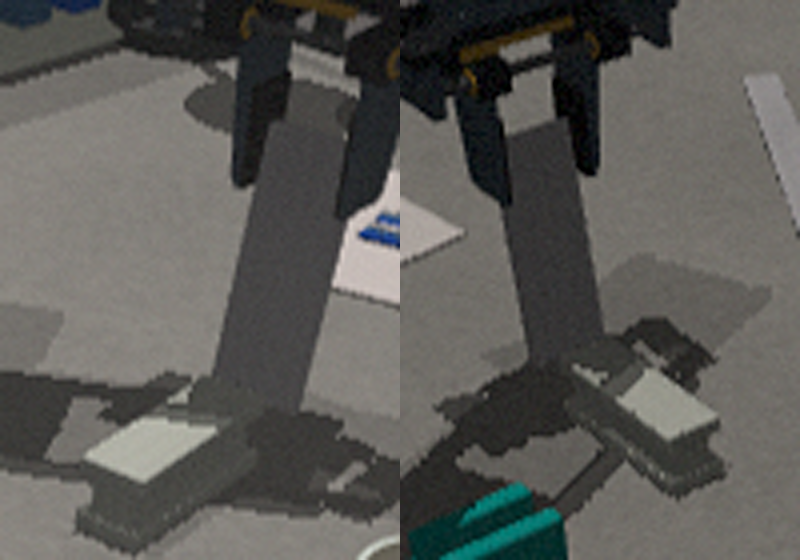

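```bash
python3 - <<'E'
import pickle
from h import *
d=pickle.load(open("d5.pkl","rb"))
s=lambda a,b:(370+a/4,70+b/4); t=lambda a,b:(190+(a-400)/4,80+b/4)
c=np.array([512,243.]);a=np.radians(9.8);X=np.array([np.cos(a),np.sin(a)]);Y=np.array([-X[1],X[0]])
def p(n,u,v):
    x,r=tri(d,u,v); print(n,x,"local",((x[:2]-c)@X).round(1),((x[:2]-c)@Y).round(1),np.abs(r).max())
p("BL",s(215,383),t(527,362));p("BR",s(300,408),t(605,342));p("TL",s(270,122),t(503,135));p("TR",s(350,145),t(570,115))
o=lambda a,b:(385+a/5,160+(b-290)/5); q=lambda a,b:(225+(a-310)/5,160+(b-285)/5)
for n,u,v in(("bed -20,-60",(28,410),(470,437)),("-20,60",(183,308),(337,333)),("20,60",(258,340),(400,307)),("20,-60",(104,442),(535,410))):
    p(n,o(*u),q(*v))
E
```

```text
BL [468.4 329.1  25.3] local -28.3 92.3 1.0
BR [523.7 333.8  26. ] local 27.0 87.5 1.3
TL [474.3 337.  180.2] local -21.2 99.0 1.4
TR [520.9 344.6 179.5] local 26.1 98.6 1.0
bed -20,-60 [502.5 187.4  41. ] local -18.8 -53.2 0.4
-20,60 [482.  302.4  42. ] local -19.5 63.6 0.4
20,60 [520.1 309.5  40.9] local 19.3 64.2 0.0
20,-60 [540.2 193.5  40.8] local 19.4 -53.6 0.6
```

Measured against the bed in the same views, the plate's lower end is 25 mm beyond the bed's end face and 15 mm below its top, nearly vertical. That is what I need to tip it over the bed's end edge. I'll draw it back into contact and then follow the arc.

```bash
python3 -m jog '[[[-0.9,0,0],0,0.3],[[-0.9,0,0],0,0.3],[[-0.9,0,0],0,0.3],[[-0.9,0,0],0,0.3],[[-0.9,0,0],0,0.3],[[-0.9,0,0],0,0.3],[[-0.9,0,0.1],0,0.3],[[0,0,0],0,0.3]]' 8;python3 -m jog '[[[0,0,0],0,0.3]]' 8
python3 -c "
import numpy as np
from workcell import telemetry
p=telemetry.state()['ee_pos'];a=np.radians(9.8);v=p[:2]-[512,243];print('s',-np.sin(a)*v[0]+np.cos(a)*v[1]-5,'lat',np.cos(a)*v[0]+np.sin(a)*v[1],p[2])"
```

```text
time_s: 20.05
ee_pos: [505.9, 278.9, 164.2]
ee_rot: [-179.8, -0.4, 99.6]
force: [-0.4, 0.2, -2.4]
gripper_width: 53.9
time_s: 20.18
ee_pos: [506.0, 278.8, 164.1]
ee_rot: [-179.8, -0.4, 99.6]
force: [-0.3, -0.1, -1.5]
gripper_width: 54.1
s 31.26243823003894 lat 0.15326605080439037 164.14877728878335
```

```bash
python3 -m jog '[[[-0.8,0,0.45],0,0.3],[[-0.8,0,0.5],0,0.3],[[-0.8,0,0.45],0,0.3],[[-0.8,0,0.6],0,0.3],[[-0.8,0,0.6],0,0.3],[[-0.8,0,0.6],0,0.3],[[0,0,0],0,0.3]]' 8
cat > st.py <<'E'
import numpy as np
from workcell import telemetry,viewer
from h import *
S=telemetry.state();p=S['ee_pos'];a=np.radians(9.8);X=np.array([np.cos(a),np.sin(a)]);Y=np.array([-X[1],X[0]]);v=p[:2]-[512,243]
print('s',(v@Y-5).round(1),'lat',(v@X).round(1),'z',p[2].round(1),'F',S['force'].round(1),S['gripper_width'])
E
python3 st.py
```

```text
time_s: 21.05
ee_pos: [514.8, 228.8, 129.8]
ee_rot: [-179.9, -0.4, 99.6]
force: [-0.6, 0.1, -1.0]
gripper_width: 53.8
s -19.4 lat 0.3 z 129.8 F [-0.6  0.1 -1. ] 53.78123830811503
```

```bash
cat > phi.py <<'E'
from st import *
d={n:viewer.grab_frame(n) for n in("scene","side")}
cb=np.array([512,243.])+5*Y; s0=p[:2]-cb; sT=s0@Y; lat=s0@X
best=[]
G={n:cv2.GaussianBlur(d[n]["color"],(3,3),0).astype(np.float32) for n in d}
def samp(n,pts):
    uv=proj(d[n],pts).astype(np.float32); return cv2.remap(G[n],uv[:,:1],uv[:,1:],cv2.INTER_LINEAR)[:,0]
for ph in range(0,100,5):
    f=np.radians(ph); u=np.array([np.cos(f),-np.sin(f)])   # towards B (s,z)
    nn=np.array([np.sin(f),np.cos(f)]); sc=[]
    for n in d:
        for e in(-1,1):
            l=np.linspace(40,125,30)
            def P(off): return [[*(cb+(sT+u[0]*k+nn[0]*o)*Y+(lat+e*(27+off))*X),p[2]-4+u[1]*k+nn[1]*o] for k in l]
            o=-2+6 if ph<45 else -6
            sc.append(np.abs(samp(n,P(3))-samp(n,P(-3))).sum(1).mean())
    best.append((round(float(np.mean(sc)),1),ph))
print(sorted(best)[::-1][:5])
E
python3 phi.py
```

```text
s -19.4 lat 0.3 z 129.8 F [-0.6  0.1 -1. ] 53.78123830811503
[(67.6, 0), (38.8, 5), (29.8, 10), (29.3, 20), (28.2, 15)]
```

```bash
cat > phi2.py <<'E'
from st import *
import sys
d={n:viewer.grab_frame(n) for n in("scene","side")}
cb=np.array([512,243.])+5*Y; s0=p[:2]-cb; sT=s0@Y; lat=s0@X
G={n:cv2.GaussianBlur(d[n]["color"],(3,3),0).astype(np.float32) for n in d}
def samp(n,pts):
    uv=proj(d[n],pts).astype(np.float32); return cv2.remap(G[n],uv[:,:1],uv[:,1:],cv2.INTER_LINEAR)[:,0]
for ph in map(int,sys.argv[1:]):
    f=np.radians(ph); u=np.array([np.cos(f),-np.sin(f)]); nn=np.array([np.sin(f),np.cos(f)])
    for n in d:
        for k in(50,80,110,130,145):
            c=[[*(cb+(sT+u[0]*k+nn[0]*2)*Y+(lat+q)*X),p[2]-4+u[1]*k+nn[1]*2] for q in range(-48,49,6)]
            print(ph,n,k,(samp(n,c).mean(1)).astype(int).tolist())
E
python3 phi2.py 0 45
```

```text
s -19.0 lat 0.3 z 130.1 F [ 1.   0.1 -2.1] 53.76950889698621
0 scene 50 [54, 132, 129, 129, 129, 127, 117, 42, 41, 41, 42, 41, 105, 113, 120, 122, 118]
0 scene 80 [127, 128, 130, 132, 80, 41, 41, 42, 41, 70, 129, 156, 188, 195, 194, 194, 194]
0 scene 110 [27, 30, 30, 38, 44, 37, 39, 77, 43, 43, 41, 93, 189, 194, 194, 190, 193]
0 scene 130 [30, 36, 64, 60, 43, 40, 40, 40, 40, 42, 42, 95, 188, 158, 90, 86, 82]
0 scene 145 [36, 44, 31, 29, 32, 41, 41, 41, 41, 41, 42, 94, 188, 138, 120, 128, 130]
0 side 50 [111, 111, 112, 110, 108, 42, 20, 24, 24, 22, 93, 114, 114, 113, 113, 114, 77]
0 side 80 [113, 113, 114, 97, 30, 21, 22, 43, 25, 23, 30, 24, 10, 10, 6, 36, 70]
0 side 110 [114, 113, 114, 97, 28, 22, 24, 23, 22, 21, 11, 9, 14, 20, 23, 19, 19]
0 side 130 [112, 114, 114, 99, 31, 21, 21, 15, 12, 11, 15, 16, 15, 15, 18, 19, 19]
0 side 145 [111, 112, 110, 113, 60, 22, 24, 16, 10, 21, 24, 33, 28, 26, 24, 17, 18]
45 scene 50 [50, 124, 113, 77, 56, 57, 56, 55, 40, 43, 41, 52, 67, 74, 109, 132, 133]
45 scene 80 [135, 135, 119, 77, 58, 55, 38, 45, 56, 58, 56, 59, 66, 75, 109, 132, 131]
45 scene 110 [134, 137, 122, 78, 58, 57, 56, 56, 57, 57, 58, 60, 67, 74, 111, 133, 133]
45 scene 130 [136, 133, 121, 76, 65, 64, 60, 62, 65, 62, 57, 58, 65, 92, 131, 133, 135]
45 scene 145 [133, 124, 77, 74, 72, 70, 70, 74, 72, 73, 76, 79, 101, 131, 133, 134, 133]
45 side 50 [99, 77, 58, 49, 47, 34, 19, 20, 22, 29, 38, 39, 42, 59, 86, 93, 28]
45 side 80 [105, 81, 65, 55, 48, 44, 39, 39, 30, 23, 22, 28, 45, 58, 78, 102, 110]
45 side 110 [112, 111, 80, 56, 50, 45, 42, 38, 41, 39, 40, 31, 21, 40, 86, 101, 107]
45 side 130 [109, 112, 113, 97, 57, 51, 44, 47, 44, 43, 47, 44, 44, 40, 38, 92, 110]
45 side 145 [110, 108, 111, 113, 105, 68, 68, 51, 52, 52, 50, 54, 51, 51, 67, 61, 99]
```

The pixel profiles follow a 54 mm band along the 45° line in both views, so the plate is pivoting on the bed's edge as planned. The 0° hit was the finger against the paper. Continuing down.

```bash
python3 -m jog '[[[-0.65,0,0.65],0,0.3],[[-0.6,0,0.7],0,0.3],[[-0.55,0,0.7],0,0.3],[[-0.45,0,0.8],0,0.3],[[-0.4,0,0.9],0,0.3],[[-0.35,0,0.9],0,0.3],[[-0.2,0,0.9],0,0.3],[[-0.1,0,0.9],0,0.3],[[0,0,0],0,0.3]]' 8; python3 phi2.py 15 5
```

```text
time_s: 22.38
ee_pos: [520.9, 195.3, 61.3]
ee_rot: [-179.9, -0.4, 99.7]
force: [-0.4, 0.2, -0.1]
gripper_width: 53.5
s -53.6 lat 0.7 z 61.3 F [-0.4  0.2 -0.1] 53.52672815857717
15 scene 50 [53, 127, 87, 66, 65, 69, 55, 40, 41, 41, 41, 42, 66, 69, 71, 72, 73]
15 scene 80 [132, 126, 118, 100, 47, 40, 40, 40, 38, 88, 119, 70, 73, 113, 121, 120, 120]
15 scene 110 [126, 71, 40, 41, 40, 40, 59, 114, 75, 105, 76, 121, 135, 135, 133, 135, 133]
15 scene 130 [30, 34, 41, 40, 46, 95, 42, 46, 112, 88, 117, 138, 135, 134, 134, 131, 133]
15 scene 145 [45, 41, 41, 67, 84, 42, 43, 80, 119, 91, 133, 135, 132, 133, 133, 133, 135]
15 side 50 [70, 62, 54, 53, 55, 34, 23, 21, 22, 21, 23, 50, 50, 48, 62, 104, 70]
15 side 80 [61, 60, 56, 53, 54, 41, 26, 48, 32, 22, 23, 17, 15, 37, 39, 61, 109]
15 side 110 [112, 110, 113, 112, 107, 66, 41, 24, 24, 23, 29, 23, 28, 32, 31, 11, 10]
15 side 130 [114, 112, 111, 111, 112, 108, 60, 34, 20, 21, 27, 25, 21, 19, 28, 50, 24]
15 side 145 [113, 110, 110, 113, 115, 112, 109, 55, 25, 22, 21, 22, 20, 19, 13, 7, 21]
5 scene 50 [67, 136, 134, 125, 120, 106, 88, 40, 40, 40, 39, 43, 113, 76, 69, 89, 109]
5 scene 80 [137, 105, 66, 60, 39, 34, 39, 41, 40, 88, 53, 47, 109, 83, 123, 136, 135]
5 scene 110 [29, 28, 29, 57, 55, 47, 43, 42, 44, 41, 42, 64, 143, 87, 118, 135, 134]
5 scene 130 [33, 42, 49, 33, 32, 39, 43, 41, 43, 44, 42, 75, 142, 89, 134, 135, 134]
5 scene 145 [34, 31, 30, 33, 40, 38, 40, 43, 41, 42, 42, 100, 136, 136, 136, 134, 135]
5 side 50 [58, 53, 54, 45, 56, 52, 20, 22, 22, 22, 43, 63, 60, 93, 107, 111, 84]
5 side 80 [113, 113, 79, 48, 24, 25, 23, 25, 24, 28, 36, 38, 12, 11, 8, 11, 26]
5 side 110 [113, 112, 111, 87, 35, 24, 23, 16, 13, 12, 15, 11, 9, 30, 33, 32, 34]
5 side 130 [110, 111, 113, 94, 39, 24, 21, 18, 8, 5, 12, 13, 21, 24, 15, 11, 12]
5 side 145 [111, 112, 112, 112, 89, 21, 22, 18, 12, 9, 10, 15, 25, 27, 26, 27, 23]
```

```bash
python3 -m jog '[[[-0.1,0,0.4],0,0.3],[[-0.1,0,0.3],0,0.3],[[0,0,0],0,0.3]]' 8; python3 -m jog '[[[0,0,0.25],0,0.3],[[0,0,0],0,0.3]]' 8;python3 -m jog '[[[0,0,0.25],0,0.3],[[0,0,0],0,0.3]]' 8; python3 st.py
```

```text
time_s: 22.85
ee_pos: [521.6, 194.4, 55.1]
ee_rot: [179.9, -0.5, 99.7]
force: [-0.3, 1.0, -0.8]
gripper_width: 53.6
time_s: 23.1
ee_pos: [521.7, 194.2, 52.6]
ee_rot: [179.9, -0.4, 99.7]
force: [-0.9, 0.4, -0.7]
gripper_width: 54.0
time_s: 23.35
ee_pos: [521.8, 194.3, 51.3]
ee_rot: [179.9, -0.4, 99.8]
force: [-0.6, 0.7, -1.0]
gripper_width: 54.0
s -54.7 lat 1.3 z 51.3 F [-0.6  0.7 -1. ] 53.970401396339305
```

```bash
for i in 1 2 3; do :; done; python3 -m jog '[[[0,0,0.2],0,0.3],[[0,0,0],0,0.3]]' 8; python3 -m jog '[[[0,0,0.25],0,0.3],[[0,0,0],0,0.3]]' 8;python3 -m jog '[[[0,0,0.25],0,0.3],[[0,0,0],0,0.3]]' 8;python3 -m jog '[[[0,0,0.25],0,0.3],[[0,0,0],0,0.3]]' 8
```

```text
time_s: 23.6
ee_pos: [521.9, 194.3, 50.4]
ee_rot: [179.9, -0.4, 99.8]
force: [0.2, -0.5, -1.6]
gripper_width: 54.0
time_s: 23.85
ee_pos: [522.0, 194.3, 48.9]
ee_rot: [179.8, -0.4, 99.8]
force: [0.1, 0.5, -1.5]
gripper_width: 54.1
time_s: 24.1
ee_pos: [522.0, 194.3, 47.2]
ee_rot: [179.8, -0.4, 99.8]
force: [0.3, 1.0, -0.9]
gripper_width: 53.9
time_s: 24.35
ee_pos: [522.1, 194.4, 45.4]
ee_rot: [179.8, -0.4, 99.8]
force: [0.0, -0.6, -0.2]
gripper_width: 53.9
```

```bash
python3 -m jog '[[[0,0,0.3],0,0.3],[[0,0,0],0,0.3]]' 8; python3 -m jog '[[[0,0,0.3],0,0.3],[[0,0,0],0,0.3]]' 8
cat > w.py <<'E'
from st import *
f=viewer.grab_frame("wrist"); g=cv2.GaussianBlur(f["color"],(3,3),0).mean(2)
cb=np.array([512,243.])+5*Y
print(fe(f,[[*cb,56]]))
for s in range(-60,110,10):
    uv=fe(f,[[*(cb+s*Y+q*X),56] for q in range(-48,49,6)]).astype(np.float32)
    print(s,cv2.remap(g.astype(np.float32),uv[:,:1],uv[:,1:],cv2.INTER_LINEAR)[:,0].astype(int).tolist())
E
python3 w.py
```

```text
time_s: 24.6
ee_pos: [522.1, 194.4, 43.0]
ee_rot: [179.8, -0.4, 99.8]
force: [-0.4, 0.0, -0.4]
gripper_width: 53.9
time_s: 24.85
ee_pos: [522.1, 194.4, 40.5]
ee_rot: [179.8, -0.4, 99.8]
force: [0.0, -0.2, -1.0]
gripper_width: 53.8
s -54.6 lat 1.7 z 40.5 F [ 0.  -0.2 -1. ] 53.835207985995105
[[310.30198086 196.06190868]]
-60 [42, 41, 41, 39, 40, 42, 43, 40, 41, 41, 41, 42, 40, 41, 41, 40, 42]
-50 [43, 31, 31, 7, 79, 80, 83, 80, 83, 80, 80, 80, 81, 10, 16, 32, 30]
-40 [13, 67, 32, 27, 79, 81, 82, 81, 81, 81, 80, 80, 81, 12, 29, 105, 63]
-30 [65, 62, 68, 46, 79, 80, 85, 82, 84, 82, 80, 81, 82, 32, 66, 128, 66]
-20 [64, 66, 68, 64, 82, 81, 83, 82, 85, 80, 83, 80, 83, 66, 64, 122, 66]
-10 [136, 132, 133, 112, 163, 175, 173, 176, 175, 175, 168, 175, 161, 96, 115, 141, 137]
0 [141, 137, 140, 136, 163, 178, 173, 181, 177, 180, 172, 179, 172, 143, 138, 133, 136]
10 [153, 154, 140, 132, 180, 184, 175, 185, 181, 185, 174, 182, 174, 139, 139, 129, 139]
20 [161, 154, 153, 154, 203, 217, 205, 219, 208, 218, 204, 213, 203, 137, 135, 132, 137]
30 [164, 155, 160, 163, 204, 218, 204, 220, 208, 217, 204, 215, 205, 158, 157, 158, 153]
40 [154, 157, 156, 161, 206, 219, 205, 219, 209, 220, 204, 215, 203, 149, 153, 153, 154]
50 [155, 158, 153, 156, 204, 216, 200, 220, 209, 219, 204, 216, 204, 142, 154, 159, 160]
60 [154, 162, 162, 160, 205, 212, 206, 214, 208, 214, 204, 213, 203, 163, 156, 153, 157]
70 [160, 157, 153, 154, 199, 209, 204, 211, 207, 211, 203, 208, 203, 160, 152, 154, 155]
80 [57, 0, 0, 0, 0, 0, 0, 0, 0, 0, 0, 0, 0, 0, 0, 0, 0]
90 [0, 0, 0, 0, 0, 0, 0, 0, 0, 0, 0, 0, 0, 0, 0, 0, 0]
100 [0, 0, 0, 0, 0, 0, 0, 0, 0, 0, 0, 0, 0, 0, 0, 0, 0]
```

The wrist-image profile shows the alternating rib stripes facing up, with the plate's edges at −27/+26 mm, so it is centred sideways. Next I'll check that it's level from its apparent width along its length.

```bash
cat > lev.py <<'E'
from st import *
f=viewer.grab_frame("wrist"); g=cv2.GaussianBlur(f["color"],(3,3),0).mean(2).astype(np.float32)
cb=np.array([512,243.])+5*Y; R=cv2.Rodrigues(np.array(f["rvec"],float))[0]; C=-R.T@np.array(f["tvec"],float).ravel(); Z=53.
print("cam",C.round(0), "lit/edge table: s, left, right, width, z")
q=np.arange(-45,45,.25)
for s in range(-45,71,5):
    uv=fe(f,[[*(cb+s*Y+a*X),Z] for a in q]).astype(np.float32)
    h=cv2.remap(g,uv[:,:1],uv[:,1:],cv2.INTER_LINEAR)[:,0]; dv=np.abs(np.convolve(h,np.r_[np.ones(6),-np.ones(6)],'same'))
    l=q[(q>-36)&(q<-18)][dv[(q>-36)&(q<-18)].argmax()]; r=q[(q>18)&(q<36)][dv[(q>18)&(q<36)].argmax()]
    print(s,l,r,r-l,round(C[2]-54*(C[2]-Z)/(r-l),1))
E
python3 lev.py
```

```text
s -54.6 lat 1.7 z 40.5 F [-0.7  0.1  2.4] 53.92823936093426
cam [509. 267. 194.] lit/edge table: s, left, right, width, z
-45 -25.5 28.75 54.25 53.6
-40 -25.5 28.75 54.25 53.6
-35 -25.25 28.5 53.75 52.3
-30 -25.5 28.75 54.25 53.6
-25 -25.25 28.25 53.5 51.7
-20 -25.0 28.5 53.5 51.7
-15 -25.5 28.25 53.75 52.3
-10 -24.5 28.5 53.0 50.3
-5 -25.0 27.75 52.75 49.7
0 -24.75 28.0 52.75 49.7
5 -25.0 28.0 53.0 50.3
10 -25.0 28.0 53.0 50.3
15 -25.0 28.25 53.25 51.0
20 -25.25 28.25 53.5 51.7
25 -25.0 28.25 53.25 51.0
30 -25.0 28.25 53.25 51.0
35 -24.75 28.0 52.75 49.7
40 -25.0 28.25 53.25 51.0
45 -25.0 28.0 53.0 50.3
50 -25.0 28.25 53.25 51.0
55 -25.0 28.25 53.25 51.0
60 -24.75 28.0 52.75 49.7
65 -25.0 28.25 53.25 51.0
70 -24.75 28.0 52.75 49.7
```

The plate is level (upper slab face at 50–53 mm all along, expected 53) and pressing on the bed while gripped. Releasing, retreating straight up, and then checking its position numerically.

```bash
python3 -m jog '[[[0,0,0],0,0.3],[[0,0,0],0,0.7],[[0,0,0],0,0.95],[[0,0,0],0,0.95],[[0,0,0],0,0.95],[[0,0,0],0,0.95]]' 8; python3 -m jog '[[[0,0,-1],0,0.95],[[0,0,-3],0,0.95],[[0,0,-5],0,0.95],[[-4,0,-5],0,0.95],[[-6,0,-3],0,0.95],[[-6,0,0],0,0.95],[[0,0,0],0,0.95]]' 8
cat > fit.py <<'E'
import pickle
from st import *
d={n:viewer.grab_frame(n) for n in("scene","side")};pickle.dump(d,open("d6.pkl","wb"));d0=pickle.load(open("d0.pkl","rb"))
from scipy.optimize import minimize
def edge(img,f,quad):   # mean gradient across a projected quad's sides
    sc=0
    for i in range(4):
        A,B=quad[i],quad[(i+1)%4]; m=quad.mean(0); t=np.linspace(.08,.92,40)[:,None]; L=A+(B-A)*t
        nrm=((A+B)/2-m); nrm/=np.linalg.norm(nrm)
        v=[cv2.remap(img,(u:=proj(f,L+k*nrm).astype(np.float32))[:,:1],u[:,1:],cv2.INTER_LINEAR)[:,0] for k in(-3,3)]
        sc+=np.clip((v[0]-v[1]),-60,60).mean() if True else 0
    return sc
def fit(fr,w,l,z,x0):
    g=cv2.GaussianBlur(fr["color"],(3,3),0).mean(2).astype(np.float32)
    import itertools
    best=max(((edge(g,fr,rect((x0[0]+a,x0[1]+b),x0[2]+c,w,l,z)),a,b,c) for a in range(-12,13,2) for b in range(-16,17,2) for c in range(-6,7,2)))
    r=minimize(lambda p:-edge(g,fr,rect(p[:2],p[2],w,l,z)),[x0[0]+best[1],x0[1]+best[2],x0[2]+best[3]],method="Nelder-Mead",options=dict(initial_simplex=None,xatol=.05))
    return r.x.round(1),-r.fun.round(1)
for n in d: print(n,"bed(before)",*fit(d0[n],40,120,45,(512,245,9.8)),"plate",*fit(d[n],54,150,53,(512,245,9.8)))
E
python3 fit.py
```

```text
time_s: 25.7
ee_pos: [522.4, 194.4, 39.6]
ee_rot: [179.8, -0.4, 99.8]
force: [0.5, -0.5, -0.4]
gripper_width: 86.7
time_s: 26.58
ee_pos: [550.5, 36.7, 215.5]
ee_rot: [179.4, -0.3, 99.9]
force: [-0.8, 0.2, -0.5]
gripper_width: 86.8
s -214.9 lat 2.8 z 215.5 F [-0.8  0.2 -0.5] 86.77898072664881
scene bed(before) [513.  245.3  10.7] 176.0 plate [514.3 254.5   9.9] 133.6
side bed(before) [508.3 246.8   9.9] 164.7 plate [511.  255.7   9.9] 120.1
```

The fits put the plate about 9 mm off the bed's centre along its length, with the angle within 1°. That is inside 15 mm, but there is time to mend it. I'll take the end again, slide it 7 mm back and release.

```bash
python3 -m jog '[[[4,0,0],0,0.95],[[6,0,0],0,0.95],[[4,0,0],0,0.95],[[1.2,0,0],0,0.95],[[0,0,5],0,0.95],[[0,0,5],0,0.95],[[0,0,3],0,0.95],[[0,0,1.5],0,0.95],[[0,0,0],0,0.95]]' 8; python3 st.py
```

```text
time_s: 27.8
ee_pos: [520.9, 202.8, 67.9]
ee_rot: [179.4, -0.4, 100.8]
force: [0.4, 0.4, 0.5]
gripper_width: 86.9
s -46.1 lat 2.0 z 67.9 F [0.4 0.4 0.5] 86.85118295154804
```

```bash
python3 -m jog '[[[0,-0.1,1],0.7,0.95],[[0,0,0.7],0,0.95],[[0,0,0],0,0.95],[[0,0,0],0,0.3],[[0,0,0],0,0.3],[[0,0,0],0,0.3],[[0,0,0],0,0.3]]' 6; python3 -m jog '[[[-0.2,0,0],0,0.3],[[-0.25,0,0],0,0.3],[[-0.25,0,0],0,0.3],[[0,0,0],0,0.3]]' 6; python3 st.py
```

```text
time_s: 28.68
ee_pos: [522.5, 203.4, 53.6]
ee_rot: [179.0, -0.5, 100.0]
force: [0.1, -0.0, -0.9]
gripper_width: 54.4
time_s: 29.18
ee_pos: [523.9, 196.6, 53.6]
ee_rot: [178.9, -0.5, 100.0]
force: [-0.4, 0.7, 0.2]
gripper_width: 54.3
s -52.8 lat 3.9 z 53.6 F [-0.4  0.7  0.2] 54.29730394202403
```

```bash
python3 -m jog '[[[0,-0.25,0],0,0.3],[[0,0,0],0,0.3],[[0,0,0],0,0.7],[[0,0,0],0,0.95],[[0,0,0],0,0.95],[[0,0,0],0,0.95],[[0,0,0],0,0.95]]' 6; python3 -m jog '[[[0,0,-1],0,0.95],[[0,0,-3],0,0.95],[[0,0,-5],0,0.95],[[-4,0,-5],0,0.95],[[-6,0,-2],0,0.95],[[-6,0,0],0,0.95],[[0,0,0],0,0.95],[[0,0,0],0,0.95]]' 6; python3 fit.py
```

```text
time_s: 30.05
ee_pos: [521.4, 195.7, 53.6]
ee_rot: [178.9, -0.5, 100.0]
force: [0.5, -0.4, 0.8]
gripper_width: 86.9
time_s: 31.05
ee_pos: [548.4, 34.0, 221.5]
ee_rot: [178.5, -0.4, 100.1]
force: [0.4, -1.1, -0.4]
gripper_width: 86.8
s -217.1 lat 0.3 z 221.5 F [ 0.4 -1.1 -0.4] 86.80628195546772
scene bed(before) [513.  245.3  10.7] 176.0 plate [514.4 247.5  10.6] 134.2
side bed(before) [508.3 246.8   9.9] 164.7 plate [511.  249.3  10.5] 116.1
```

Now only about 3 mm off centre and under 1° off in angle, with the robot clear. Handing in.

```bash
python3 -c "
from workcell import job_done; print(job_done())"
```

```text
the job is handed in; nothing more can be done
None
```

The plate is lying ribs-up on the aluminium bed and the job is handed in at about 31 s of the 66 s. `job_done()` gave no verdict, so the results below come from my own checks.

**What I did:**
- I pinched the plate by its edges near one end, tilted it up over the trestle's edge, and eased the grip so it hung upright.
- I stood it in the rack's slot and let go. It stayed up by itself, leaning about 7°, for well over half a second.
- I took it again by the top, tipped it over the bed's far end edge until it lay flat with its ribs up, and let go.
- It was then about 9 mm off centre, so I gripped the end again, slid it 7 mm back and released.

**Last checks:**
- **Position:** image fits from both fixed cameras put the plate 2–4 mm from the bed's centre and within about 1° of its length.
- **Level and ribs:** before the first release, the wrist image showed the rib stripes facing up, with the slab's top face at 50–53 mm (53 expected). I did not repeat this after the slide.
- **Robot:** the gripper was open and clear of everything at hand-in.

**What disagreed or went unchecked:**
- The two fixed cameras differ by 3–5 mm in absolute position, so I relied on plate-to-bed differences.
- The force readings were too noisy (about ±1 N) to prove contact with the bed. I judged it mainly from the wrist-image level check.
- I did not check the jar, cup and offcut box again. No planned move came near them.

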